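# Issue the hardener tin from behind the glue bottles

### The arm

A 6-joint arm with a two-finger parallel gripper is mounted at the origin on the work surface. World frame = base frame: x ahead of the robot, y to its left, z up, the work surface at z = 0. Lengths are in m, angles in degrees, forces in N, time in s.
With the tool pointing down it reaches from about 0.4 to 0.825 m from the base axis. Payload 7 kg.
Tool frame: the origin (TCP) lies on the centre line of the jaws, within the pads' length; the fingertips stand 19 mm ahead of it and the grasp point (between the pads) is the TCP (r.tip_extent is the distance from the TCP to the fingertips, in m); z points along the fingers, y is the line along which they close (so a half turn about z gives the same grasp; the last joint's range is limited). The gripper opens to 88 mm and grips with 3 to 60 N. Pads are 19 mm wide; open, the fingers measure 130 mm over their backs; the gripper's body (78 mm by 193 mm) begins 47 mm behind the grasp point.
Start: joints at [87.324, 20.546, 0.682, 0, -70.136, -16.507], TCP at [0.222, 0.637, 0.246] pointing down, gripper open.
Joint ranges: [-176.03, 176.03], [-82.01, 121.73], [-58.28, 71.71], [-173.87, 95.51], [-174.79, -0.11], [-173.66, 173.66]. Speed limits (degrees/s): [136.94, 136.94, 172.46, 180, 180, 180].

### API

Orientations are given as [roll, pitch, yaw] about the fixed x, y, z axes, in that order (R = Rz(yaw) Ry(pitch) Rx(roll)).
In Python, from plant import r gives the robot as it stands. The module is installed in compiled form; this text tells all that it offers.
- The arm moves only by the tool jog_arm, never from a script. Its argument "deltas" is a list that holds one entry, the list of rows, each a list of 5 numbers: the opening, from -1 (shut) to 1 (fully open), then the shift along the world's x, y, z in cm, then the turn about the world's z in rad. In form: [[[claw, dx, dy, dz, turn], ...]]. A call has 1 to 8 rows; each row shifts and turns the commanded pose from where the row before left it; what a row does not reach is not made up. A row lasts 1/8 s, in which the tool goes at most 62.5 mm and 10.7 degrees, less where a joint would pass 70% of its speed; a pose out of reach is approached as far as the arm can. A call with a gripper value outside its range is refused whole. The fingers move at their own pace and stop on an object; "force" is the grip in N (left out, the last holds). Time passes only in rows, so rows that do not move let the fingers close. It gives the time, the measured TCP pose, the force, the opening and the grip force at its end, in the units of the state.
- r.get_state(): the state, without advancing time (a new reading comes with each control period).
- r.capture(name): name is "scene" or "side" or "wrist"; returns the picture (420x560x3 uint8, blue, green, red); there is no depth.
- r.camera_info(name): a dict with "fx", "fy", "cx", "cy" (pixels), "view" (4x4, takes a point from world to camera coordinates). Camera axes: x right, y up, looking along -z (the intrinsics and any distortion apply to the point x, -y, -z); pixel columns grow to the right and rows downward; lengths in m; the calibration is good to about 2 mm. A picture is of the moment at which its call begins: read the wrist's pose just before it. camera_info takes no time and is no camera call; for the wrist camera it gives the pose at the moment of the call.
- r.close_job(): hands the job in; it is judged then, once.
The state is a dict: "time_s": time; "joints": joint angles; "qd": joint speeds; "joint_torque": joint torques, N m; "tcp_pos": TCP position; "eef_rot": TCP orientation; "contact_force": force on the tool from outside, world axes, zero at the start; "moment": the same for the moment, N m; "gripper_width": finger opening in m; "gripper_force": force on a finger pad.
Only numpy, scipy, OpenCV 4.12 (cv2) and the standard library are available. Lean on these libraries where they do the work, as an engineer would, in place of code of your own. Each camera call takes 0.05 s, during which the arm holds its last target. There are 200 camera calls.

### The job

The yellow hardener tin is boxed in on the blue spill tray by three white glue bottles. Lift the bottles out and stand all three on the set-down tray, then set the tin in the middle of the scale's pan, and only then stand each bottle back in the blue tray, centred on the round mark of its own cap colour. Keep everything upright, set it down gently instead of letting it drop, and leave the little amber bottle undisturbed.

Things in the scene. Friction and masses are not known exactly. Their poses are not given: they have to be found in the camera images.
- bottle_red: white round glue bottle, red cap and red label band; 130 mm tall, body 56 mm in diameter from the foot up to 92 mm, then a shoulder and a cap 42 mm in diameter from 106 to 130 mm; about 0.28 kg. Origin: centre of its underside, z up the bottle. At the start it stands on the mark of its colour.
- bottle_black: white round glue bottle, black cap and black label band; 130 mm tall, body 56 mm in diameter from the foot up to 92 mm, then a shoulder and a cap 42 mm in diameter from 106 to 130 mm; about 0.28 kg. Origin: centre of its underside, z up the bottle. At the start it stands on the mark of its colour.
- bottle_green: white round glue bottle, green cap and green label band; 130 mm tall, body 56 mm in diameter from the foot up to 92 mm, then a shoulder and a cap 42 mm in diameter from 106 to 130 mm; about 0.28 kg. Origin: centre of its underside, z up the bottle. At the start it stands on the mark of its colour.
- mark_red: flat round red mark, 84 mm in diameter, on the blue spill tray's floor: the place of the bottle with the red cap. Origin: its centre, at floor level (4 mm above the table), where the bottle's foot stands; z up. x, y: the tray's own axes, the same for all three marks; -x is the tray's long front edge, towards the robot.
- mark_black: flat round black mark, 84 mm in diameter, on the blue spill tray's floor: the place of the bottle with the black cap. Origin: its centre, at floor level (4 mm above the table), where the bottle's foot stands; z up. Layout of the marks: two lie 66 mm to the +y and -y side of the tin's starting place, the third 66 mm in front (-x) of it; which colour is where changes.
- mark_green: flat round green mark, 84 mm in diameter, on the blue spill tray's floor: the place of the bottle with the green cap. Origin: its centre, at floor level (4 mm above the table), where the bottle's foot stands; z up. The spill tray is fixed, 240 mm (x) by 320 mm (y), rim 25 mm above the table; its centre lies 45 mm to the -x side of the tin's starting place.
- tin: round yellow tin with steel seams and a press-on lid, 60 mm in diameter, 50 mm tall, about 0.25 kg. Origin: centre of its underside, z up. At the start it stands in the spill tray, amid the three bottles, about 8 mm from each.
- set_down_tray: fixed steel tray with a black mat, 300 mm (its x) by 140 mm (its y), at one side of the blue tray (left or right, it changes); 3 mm walls, rim 12 mm above the table. Origin: centre of its underside, at table level; bottles stand on the floor 3 mm higher. Room for three in a row along x, 85 mm apart.
- scale_pan (a point): centre of the top face of the bench scale's square steel pan, 135 mm by 135 mm, 52 mm above the table; rigid, fixed; z up. The scale's grey body, 200 mm (x) by 170 mm (y) and 40 mm high, reaches 122 mm from this point to -x, where the display is, and 78 mm to +x. It stands at the other side of the blue tray from the set-down tray.
- amber_bottle: little amber glass bottle with a white cap and label, 36 mm in diameter, 80 mm tall, loose in one front corner of the spill tray, about 65 mm in front of (-x) and 115 mm to one side of the tray's centre. Origin: centre of its underside. To be left alone. An aluminium pot of brushes, 48 mm in diameter and 110 mm tall, stands in the other front corner.
Not all that is in view belongs to the job. What is shaped like the bottle_green but purple is not meant. Leave any turquoise look-alike of the tin alone.

How it is judged:
By the outcome, as a careful person would: the job done as asked, in the order asked, and still so for the second after the job is handed in, with the robot touching nothing.
It also fails if it takes over 144 s, if anything falls off the work surface, if the arm or the gripper's body presses on something with over 40 N, if the wrist force passes 120 N, or if a joint passes its speed limit or range.

## Working session

There is one attempt and no reset: what is moved stays moved. The work goes in short steps, Python scripts to look and compute and a tool call to move; the robot and the scene stay as the last step left them, time stands still between calls to the robot, and variables do not carry over. Pictures are saved under pics/ and viewed, at most 14 in all, crops included, and the job is handed in when it is done.

Besides the shell and the picture viewer there is one more tool, called by a JSON object that holds its "name" and its "arguments", one argument or row to a line. jog_arm: Moves the arm, as the interface text tells. Its arguments: {"type":"object","properties":{"deltas":{"type":"array"},"force":{"type":"number"}},"required":["deltas"]}

```bash
mkdir -p pics; python3 - <<'E'
from plant import r
import cv2
for n in("scene","side","wrist"):
    cv2.imwrite(f"pics/{n}0.png",r.capture(n))
    i=r.camera_info(n); print(n,{k:(v if k!='view' else [[round(float(x),4) for x in q] for q in v]) for k,v in i.items()})
print(r.get_state())
E
```

```text
scene {'fx': 418.8623431337363, 'fy': 418.8623431337363, 'cx': 281.31720253828814, 'cy': 204.3188900414334, 'view': [[-0.7092, 0.705, -0.0053, 0.3972], [-0.5974, -0.5969, 0.5355, 0.2905], [0.3744, 0.3829, 0.8445, -1.0201], [0.0, 0.0, 0.0, 1.0]]}
side {'fx': 471.77967956066135, 'fy': 471.77967956066135, 'cx': 281.55372149456366, 'cy': 202.8246893618229, 'view': [[-0.9739, -0.2265, -0.0122, 0.5245], [0.1525, -0.6935, 0.7041, -0.1437], [-0.1679, 0.6839, 0.71, -0.8635], [0.0, 0.0, 0.0, 1.0]]}
wrist {'fx': 324.411036232058, 'fy': 324.411036232058, 'cx': 274.8574858966511, 'cy': 212.0777161007139, 'view': [[-0.3305, -0.9438, 0.0014, 0.6747], [0.9027, -0.3165, -0.2913, 0.039], [0.2754, -0.095, 0.9566, -0.391], [0.0, 0.0, 0.0, 1.0]]}
{'time_s': 0.15, 'joints': array([ 8.73236131e+01,  2.05819552e+01,  6.44696618e-01, -1.54048842e-02,
       -7.01357042e+01, -1.65045332e+01]), 'qd': array([ 0.0291363 , -0.00817463,  0.25020281,  0.00036493, -0.00769941,
        0.00761884]), 'joint_torque': array([-2.00790848e-03, -5.83273602e+01,  2.93292636e+01,  7.00111181e+00,
        8.78106250e-03, -1.13130031e-04]), 'tcp_pos': array([0.2217037 , 0.63717326, 0.24482748]), 'eef_rot': array([ 1.79925929e+02, -6.84333881e-03, -1.91861594e+01]), 'contact_force': array([ 1.05916434, -0.54136981, -0.41905047]), 'moment': array([ 0.01032951, -0.0273375 , -0.02633415]), 'gripper_force': 0.0, 'gripper_width': 0.08791414734102633}
```

View pics/scene0.png

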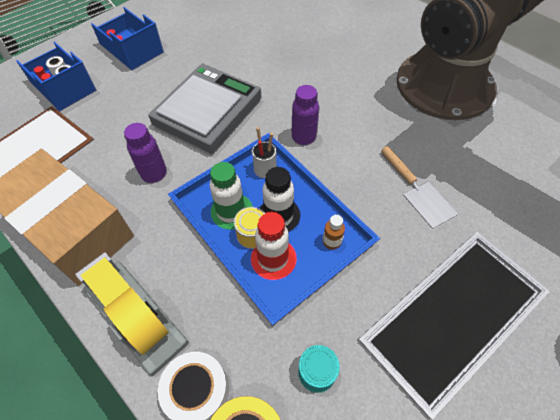

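View pics/side0.png

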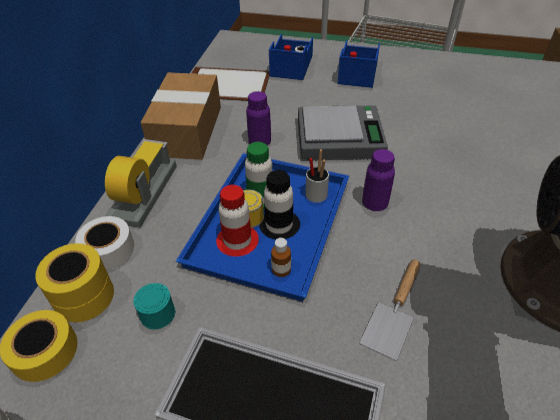

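The scene view has the robot at top right. The scale is on its right side (pan about px 200,105), and the set-down tray is on its left (about px 455,325). In the spill tray, red (271,225) is at +y, green (225,175) at -y and black (278,182) in front. The amber bottle is at (335,230) and the brush pot at (264,160).

```bash
cat > h.py <<'E'
import numpy as np, cv2
def ray(i,u,v):
    V=np.array(i['view']);R=V[:3,:3];t=V[:3,3]
    d=np.array([(u-i['cx'])/i['fx'],-(v-i['cy'])/i['fy'],-1.])
    return -R.T@t, R.T@d
def onz(i,p,z):
    o,d=ray(i,*p); return o+d*(z-o[2])/d[2]
def proj(i,P):
    V=np.array(i['view']);c=V[:3,:3]@np.array(P)+V[:3,3]
    return i['cx']+i['fx']*c[0]/-c[2], i['cy']-i['fy']*c[1]/-c[2]
def tri(rs):
    A=0;b=0
    for o,d in rs:
        d=d/np.linalg.norm(d);M=np.eye(3)-np.outer(d,d);A=A+M;b=b+M@o
    return np.linalg.solve(A,b)
def hsvmask(im,lo,hi):
    return cv2.inRange(cv2.cvtColor(im,cv2.COLOR_BGR2HSV),lo,hi)
COL=dict(red=((0,150,80),(8,255,255)),green=((55,120,40),(75,255,255)),black=((0,0,0),(179,255,45)),yellow=((22,120,80),(34,255,255)),
 blue=((105,150,60),(120,255,255)))
def blobs(m,amin=60):
    n,l,s,c=cv2.connectedComponentsWithStats(m)
    return [(c[k],s[k],l==k) for k in range(1,n) if s[k][4]>=amin]
def rect(i,mask,z):
    c=max(cv2.findContours(mask,cv2.RETR_EXTERNAL,cv2.CHAIN_APPROX_NONE)[0],key=cv2.contourArea)
    w=np.array([onz(i,p[0],z)[:2] for p in c],np.float32)
    return cv2.minAreaRect(w)
E
cat > m1.py <<'E'
from plant import r
from h import *
for n in("scene","side"):
    im=cv2.imread(f"pics/{n}0.png"); i=r.camera_info(n)
    for c,(lo,hi) in COL.items():
        m=hsvmask(im,lo,hi)
        for ce,s,l in blobs(m):
            if 150<ce[0]<400 and 90<ce[1]<330 or c=='black' and s[4]>3000: print(n,c,ce.round(1),s,'z.122',onz(i,ce,.122).round(3)[:2])
        if c=='blue':
            big=max(blobs(m),key=lambda b:b[1][4]);print('blue rect',rect(i,big[2].astype(np.uint8),.025))
        if c=='black' and n=='scene':
            big=max([b for b in blobs(m) if b[0][1]>250],key=lambda b:b[1][4]);print('mat',rect(i,big[2].astype(np.uint8),.003))
    # pan
    h=cv2.cvtColor(im,cv2.COLOR_BGR2HSV); 
    x,y=(205,105) if n=='scene' else (333,122)
    print('pan col',im[y,x], im[y+3,x+3])
    f=im.copy();mk=np.zeros((422,562),np.uint8)
    cv2.floodFill(cv2.GaussianBlur(f,(3,3),0),mk,(x,y),0,(6,)*3,(6,)*3,4|(255<<8)|cv2.FLOODFILL_MASK_ONLY)
    m=mk[1:-1,1:-1]; print('pan area',(m>0).sum(),rect(i,m,.052))
E
python3 m1.py
```

```text
scene red [271.  225.5] [258 211  27  30 612] z.122 [0.618 0.035]
scene red [273.8 263.2] [252 244  44  35 791] z.122 [0.66  0.085]
scene green [222.7 174.4] [211 162  24  26 495] z.122 [ 0.606 -0.097]
scene green [228.  211.7] [211 196  41  33 530] z.122 [ 0.649 -0.033]
scene black [263.3 151.3] [254 144  20  14 129] z.122 [ 0.521 -0.085]
scene black [277.  179.5] [266 168  24  25 414] z.122 [ 0.547 -0.023]
scene black [286.6 214.4] [261 203  38  28 295] z.122 [0.585 0.038]
mat ((0.47401130199432373, 0.3323831558227539), (0.12155303359031677, 0.2814384400844574), 84.54940032958984)
scene yellow [246.2 220. ] [236 208  27  26 151] z.122 [ 0.639 -0.001]
scene yellow [249.6 220.3] [241 212  19  17 234] z.122 [0.635 0.004]
scene yellow [246.3 240.6] [237 232  18  16 152] z.122 [0.664 0.027]
scene blue [281.1 238.6] [  168   138   212   187 11089] z.122 [0.623 0.063]
scene blue [247.7 174.8] [ 222  140   44   68 1139] z.122 [ 0.576 -0.066]
blue rect ((0.5670167803764343, -0.023301303386688232), (0.33213555812835693, 0.2517334222793579), 84.16100311279297)
pan col [214 206 206] [209 202 2
[... 934 characters left out ...]
0.387 -0.037]
side black [279.4 222.7] [259 205  41  34 766] z.122 [0.522 0.08 ]
side black [262.4 390.3] [  170   340   203    80 10507] z.122 [0.477 0.368]
side yellow [252.1 199. ] [244 190  18  20 201] z.122 [0.583 0.035]
side yellow [255.  217.1] [249 207  12  20 144] z.122 [0.567 0.077]
side blue [237.7 173.6] [221 154  26  36 408] z.122 [ 0.629 -0.025]
side blue [270.3 241. ] [ 176  160  173  141 8297] z.122 [0.527 0.124]
blue rect ((1.044353723526001, -0.4973475933074951), (0.8002011775970459, 1.485823392868042), 35.992919921875)
pan col [148 142 145] [144 141 142]
pan area 100196 ((0.3659166693687439, -0.3806955814361572), (1.8668001890182495, 0.7753667235374451), 71.66510009765625)
```

The cap triangulation agrees with the given sizes: red to green is 133 mm, and tray yaw is about -5.3°. Next I move over the trays for close-up measurement.

{"name": "jog_arm", "arguments": {
  "deltas": [
    [[1,3.2,-3.8,1.0,0.03],[1,3.2,-3.8,1.0,0.03],[1,3.2,-3.8,1.0,0.03],[1,3.2,-3.8,1.0,0.03],[1,3.2,-3.8,1.0,0.03],[1,3.2,-3.8,1.0,0.03],[1,3.0,-3.8,1.0,0.03],[1,3.0,-3.8,1.0,0.03]]
  ],
  "force": 25
}}

```text
time_s: 1.15
tcp_pos: [0.4745, 0.332, 0.3258]
eef_rot: [180.0, 0.0, -5.4]
contact_force: [1.2, 0.9, 0.1]
gripper_width: 0.0876
gripper_force: 0.0
```

```bash
cat > look.py <<'E'
import sys
from plant import r
from h import *
def look(n,tag):
    i=r.camera_info(n); im=r.capture(n); cv2.imwrite(f"pics/{tag}.png",im); return i,im
if __name__=="__main__":
    i,im=look("wrist",sys.argv[1]); V=i['view']; V=np.array(V)
    s=r.get_state(); print(s['time_s'],s['tcp_pos'].round(4),s['eef_rot'].round(2),s['joints'].round(1),'cam',(-V[:3,:3].T@V[:3,3]).round(3),'ax',(-V[2,:3]).round(3))
    np.savez(f"pics/{sys.argv[1]}.npz",**i)
E
python3 look.py w1
```

```text
1.2 [0.4771 0.3287 0.3274] [ 1.7999e+02 -1.0000e-01 -5.3800e+00] [ 54.    9.1  -4.2   0.1 -76.7  30.6] cam [0.552 0.325 0.465] ax [-0.29   0.028 -0.957]
```

View pics/w1.png

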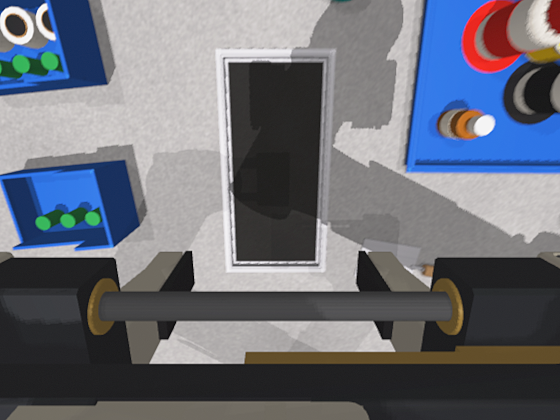

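The wrist view shows the whole set-down tray (outer corners at about 217,52; 335,50; 325,272; 228,270), with the spill tray at top right. Next stop is over the spill tray, then the scale.

{"name": "jog_arm", "arguments": {
  "deltas": [
    [[1,1.0,-4.5,0.5,0],[1,1.0,-4.5,0.5,0],[1,1.0,-4.5,0.5,0],[1,1.0,-4.5,0.5,0],[1,1.0,-4.5,0.5,0],[1,1.0,-4.5,0,0],[1,1.0,-4.5,0,0],[1,1.0,-4.5,0,0]]
  ]
}}

```text
time_s: 2.2
tcp_pos: [0.5538, -0.0279, 0.3505]
eef_rot: [-180.0, 0.0, -5.4]
contact_force: [1.2, 0.0, 0.0]
gripper_width: 0.0878
gripper_force: 0.0
```

```bash
sleep 0.1; python3 look.py w2
```

```text
2.25 [ 0.5543 -0.0317  0.3502] [ 1.7991e+02  4.0000e-02 -5.5200e+00] [ 17.    6.3  -4.6   0.1 -79.2  67.5] cam [ 0.632 -0.035  0.49 ] ax [-0.29   0.028 -0.957]
```

{"name": "jog_arm", "arguments": {
  "deltas": [
    [[1,-1.0,-4.5,0,0],[1,-1.0,-4.5,0,0],[1,-1.0,-4.5,0,0],[1,-1.0,-4.5,0,0],[1,-1.0,-4.5,0,0],[1,-1.0,-4.5,0,0],[1,0,0,0,0]]
  ]
}}

```text
time_s: 3.12
tcp_pos: [0.4928, -0.2988, 0.3499]
eef_rot: [-180.0, 0.1, -5.6]
contact_force: [-0.4, 0.4, 0.1]
gripper_width: 0.0874
gripper_force: 0.0
```

```bash
python3 look.py w3; python3 -c "
import cv2,numpy as np
cv2.imwrite('pics/w23.png',cv2.resize(np.vstack([cv2.imread('pics/w2.png'),cv2.imread('pics/w3.png')])[:,:],(400,600)))"
```

```text
3.175 [ 0.4932 -0.2976  0.35  ] [-1.7998e+02  6.0000e-02 -5.5900e+00] [-11.7   8.4  -2.2  -0.  -79.5  96.1] cam [ 0.571 -0.306  0.489] ax [-0.291  0.029 -0.956]
```

View pics/w2.png

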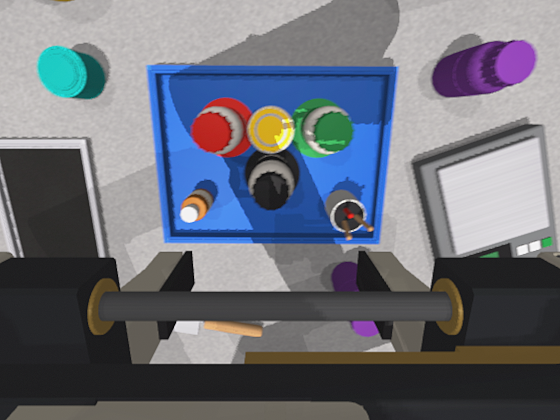

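View pics/w3.png

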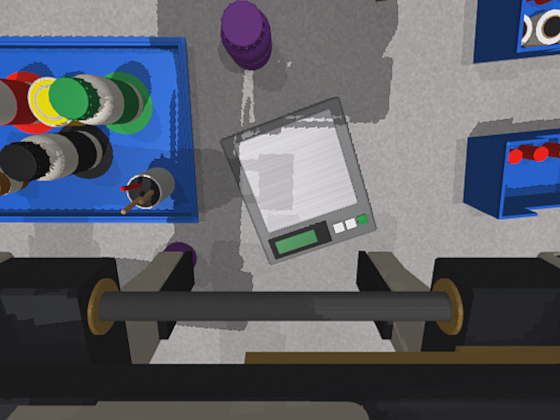

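w2 shows the red cap at (212,131), green (332,130), black (270,186), the tin lid at (270,130), amber at (190,212) and the brush pot at (348,215). w3 shows the pan with corners at about (238,142), (335,112), (362,205) and (270,235). It also shows a purple bottle at the front, between tray and scale.

```bash
cat > m2.py <<'E'
from h import *
def L(n): return cv2.imread(f"pics/{n}.png"),dict(np.load(f"pics/{n}.npz"))
im,i=L("w1")
m=hsvmask(im,(0,0,0),(179,255,70)); m[260:]=0;m[:,:200]=0;m[:,345:]=0
m=cv2.morphologyEx(m,cv2.MORPH_OPEN,np.ones((5,5)))
print('mat',rect(i,m,.003))
print('rim outer',cv2.minAreaRect(np.array([onz(i,p,.012)[:2] for p in [(217,50),(336,50),(327,272),(227,272)]],np.float32)))
im,i=L("w2")
b=hsvmask(im,*COL['blue']); b[245:]=0; b[:,:140]=0;b[:,405:]=0
print('blue',rect(i,b,.025))
for c,z,roi in (('red',.122,(190,235,105,155)),('green',.122,(312,356,105,155)),('black',.122,(246,295,165,215)),('yellow',.054,(240,300,100,160))):
    m=hsvmask(im,*COL[c]); k=np.zeros_like(m); k[roi[2]:roi[3],roi[0]:roi[1]]=m[roi[2]:roi[3],roi[0]:roi[1]]
    for ce,s,l in blobs(k,100):
        ct=max(cv2.findContours(l.astype(np.uint8),0,1)[0],key=cv2.contourArea); mc=cv2.minEnclosingCircle(ct)
        print(c,ce.round(1),s,mc,onz(i,ce,z).round(4)[:2])
for n,p in(('w2',(348,215)),): print('pot rim',onz(i,p,.11).round(3), 'purple',onz(i,(515,62),.13).round(3))
im,i=L("w3")
print('pan',cv2.minAreaRect(np.array([onz(i,p,.052)[:2] for p in [(239,143),(333,112),(362,205),(270,234)]],np.float32)))
h=cv2.cvtColor(im,cv2.COLOR_BGR2HSV); m=cv2.inRange(im,(140,140,140),(255,255,255)); m[240:]=0;m[:105]=0;m[:,:232]=0;m[:,368:]=0
m=cv2.morphologyEx(m,cv2.MORPH_OPEN,np.ones((7,7))); print((m>0).sum(),rect(i,m,.052)); cv2.imwrite('pics/pm.png',m)
print('purples',onz(i,(247,18),.134).round(3),onz(i,(180,252),.06).round(3))
im=cv2.imread('pics/scene0.png')
from plant import r
i=r.camera_info('scene')
for ce,s,l in blobs(hsvmask(im,(130,90,20),(160,255,255)),100): print('purple',ce,onz(i,ce,.065).round(3))
E
python3 m2.py
```

```text
mat ((0.47524189949035645, 0.33224260807037354), (0.12319044023752213, 0.2801678776741028), 84.51824188232422)
rim outer ((0.4730265438556671, 0.3294317126274109), (0.1548260748386383, 0.3118453919887543), 84.51277923583984)
blue ((0.5668099522590637, -0.02394603192806244), (0.3297194838523865, 0.25099435448646545), 84.08283996582031)
red [211.8 131.5] [ 193  112   39   40 1158] ((211.90541076660156, 131.2567596435547), 20.41390037536621) [0.619  0.0363]
green [333.  131.2] [ 314  112   39   39 1143] ((332.7192687988281, 130.86656188964844), 19.934804916381836) [ 0.6064 -0.0968]
black [269.6 191.6] [254 172  34  38 871] ((270.5, 190.41891479492188), 18.74860382080078) [ 0.5453 -0.0204]
yellow [269.4 129.4] [250 109  42  43 429] ((270.0, 129.89285278320312), 21.482913970947266) [ 0.6121 -0.0258]
yellow [270.1 129.6] [258 116  26  28 551] ((270.5, 129.5), 13.729630470275879) [ 0.6119 -0.0267]
pot rim [ 0.504 -0.113  0.11 ] purple [ 0.658 -0.283  0.13 ]
pan ((0.48618245124816895, -0.33376336097717285), (0.13483266532421112, 0.13615195453166962), 12.824223518371582)
10091 ((0.4878782629966736, -0.3277071714401245), (0.13361722230911255, 0.13341034948825836), 14.10631275177002)
purples [ 0.661 -0.288  0.134] [ 0.394 -0.151  0.06 ]
purple [304.73660714 114.93452381] [ 0.361 -0.13   0.065]
purple [144.43503555 152.69489334] [ 0.658 -0.285  0.065]
```

The estimates agree to about 2–3 mm: marks red (.619,.037), green (.606,-.096), black (.546,-.0215), tin (.612,-.028), pan (.487,-.330), set-down tray (.4745,.331) with yaw -5.5°. I start with the green bottle, gripping by the cap.

{"name": "jog_arm", "arguments": {
  "deltas": [
    [[1,2.8,5.0,-2.5,0],[1,2.8,5.0,-2.5,0],[1,2.8,5.0,-2.5,0],[1,2.9,5.1,-2.5,0],[1,0,0,-4,0],[1,0,0,-4,0],[1,0,0,0,0]]
  ],
  "force": 25
}}

```text
time_s: 4.05
tcp_pos: [0.6041, -0.0954, 0.1681]
eef_rot: [179.9, 0.4, -5.4]
contact_force: [-0.3, 0.5, 0.3]
gripper_width: 0.0877
gripper_force: 0.0
```

{"name": "jog_arm", "arguments": {
  "deltas": [
    [[1,0.2,0,-2.0,0],[1,0,0,-1.6,0],[1,0,0,0,0],[0,0,0,0,0],[-1,0,0,0,0],[-1,0,0,0,0],[-1,0,0,0,0],[-1,0,0,0,0]]
  ],
  "force": 25
}}

```text
time_s: 5.05
tcp_pos: [0.6082, -0.0965, 0.1352]
eef_rot: [-180.0, -0.0, -5.4]
contact_force: [0.3, 0.7, 0.0]
gripper_width: 0.0431
gripper_force: 0.3
```

{"name": "jog_arm", "arguments": {
  "deltas": [
    [[-1,0,0,0,0],[-1,0,0,0,0],[-1,0,0,0,0],[-1,0,0,0.3,0],[-1,0,0,1.0,0],[-1,0,0,1.5,0]]
  ]
}}

```text
time_s: 5.8
tcp_pos: [0.6079, -0.0967, 0.1636]
eef_rot: [180.0, 0.1, -5.4]
contact_force: [0.8, 0.0, -1.6]
gripper_width: 0.0411
gripper_force: 25.0
```

{"name": "jog_arm", "arguments": {
  "deltas": [
    [[-1,0,0,2.0,0],[-1,0,0,3.0,0],[-1,0,0,3.5,0],[-1,0,0,3.5,0],[-1,0,1.0,2.0,0],[-1,-0.2,2.0,0.7,0],[-1,-0.4,3.0,0,0],[-1,-0.4,3.5,0,0]]
  ]
}}

```text
time_s: 6.8
tcp_pos: [0.5974, -0.0002, 0.3098]
eef_rot: [-180.0, 0.0, -5.5]
contact_force: [0.7, 0.3, -1.7]
gripper_width: 0.0414
gripper_force: 25.0
```

{"name": "jog_arm", "arguments": {
  "deltas": [
    [[-1,-0.5,4.0,0,0],[-1,-0.5,4.0,0,0],[-1,-0.5,4.0,0,0],[-1,-0.5,4.0,0,0],[-1,-0.5,4.0,0,0],[-1,-0.5,4.0,0,0],[-1,-0.4,4.0,0,0],[-1,-0.4,2.4,0,0]]
  ]
}}

```text
time_s: 7.8
tcp_pos: [0.5589, 0.3047, 0.3094]
eef_rot: [180.0, 0.1, -5.3]
contact_force: [0.2, -0.6, -2.2]
gripper_width: 0.0413
gripper_force: 25.0
```

{"name": "jog_arm", "arguments": {
  "deltas": [
    [[-1,-0.2,1.4,-0.7,0],[-1,-0.2,0.6,-2.0,0],[-1,0,0,-3.0,0],[-1,0,0,-3.5,0],[-1,0,0,-3.5,0],[-1,0,0,-2.5,0],[-1,0,0,-1.0,0],[-1,0,0,0,0]]
  ]
}}

```text
time_s: 8.8
tcp_pos: [0.5561, 0.322, 0.1477]
eef_rot: [179.9, 0.0, -5.4]
contact_force: [0.4, 0.2, -1.1]
gripper_width: 0.0414
gripper_force: 25.0
```

{"name": "jog_arm", "arguments": {
  "deltas": [
    [[-1,0.4,0,-0.5,0],[-1,0,0,-0.4,0],[-1,0,0,-0.2,0],[-1,0,0,-0.2,0],[-1,0,0,-0.1,0],[-1,0,0,0,0]]
  ]
}}

```text
time_s: 9.55
tcp_pos: [0.5602, 0.3225, 0.1342]
eef_rot: [-180.0, -0.0, -5.4]
contact_force: [-0.6, 0.4, -2.3]
gripper_width: 0.0416
gripper_force: 25.0
```

{"name": "jog_arm", "arguments": {
  "deltas": [
    [[-1,0,0,-0.05,0],[-1,0,0,-0.05,0],[-1,0,0,0,0]]
  ]
}}

```text
time_s: 9.93
tcp_pos: [0.5606, 0.3226, 0.1341]
eef_rot: [-180.0, -0.1, -5.4]
contact_force: [-1.0, 0.1, 5.0]
gripper_width: 0.0413
gripper_force: 25.0
```

{"name": "jog_arm", "arguments": {
  "deltas": [
    [[-0.3,0,0,0,0],[0.2,0,0,0,0],[0.8,0,0,0,0],[1,0,0,0,0],[1,0,0,1.0,0],[1,0,0,3.0,0],[1,0,0,4.0,0],[1,0.6,-3.0,2.0,0]]
  ]
}}

```text
time_s: 10.92
tcp_pos: [0.5669, 0.2939, 0.2362]
eef_rot: [-179.9, -0.2, -5.3]
contact_force: [0.0, -0.2, -0.5]
gripper_width: 0.0872
gripper_force: 0.0
```

{"name": "jog_arm", "arguments": {
  "deltas": [
    [[1,1.0,-5.0,0,0],[1,1.0,-5.0,0,0],[1,1.0,-5.0,0,0],[1,1.0,-5.0,0,0],[1,0.7,-4.0,0,0],[1,0.5,-1.6,-3.0,0],[1,0,0,-4.0,0],[1,0,0,0,0]]
  ]
}}

```text
time_s: 11.92
tcp_pos: [0.6164, 0.0356, 0.1608]
eef_rot: [179.9, 0.3, -5.5]
contact_force: [0.8, -0.8, 0.8]
gripper_width: 0.0875
gripper_force: 0.0
```

{"name": "jog_arm", "arguments": {
  "deltas": [
    [[1,0,0,-2.0,0],[1,0,0,-1.0,0],[0.5,0,0,0,0],[0,0,0,0,0],[-1,0,0,0,0],[-1,0,0,0,0],[-1,0,0,0,0],[-1,0,0,0,0]]
  ]
}}

```text
time_s: 12.92
tcp_pos: [0.6183, 0.0365, 0.1333]
eef_rot: [-180.0, -0.0, -5.4]
contact_force: [-0.5, 1.4, 0.3]
gripper_width: 0.0415
gripper_force: 25.0
```

{"name": "jog_arm", "arguments": {
  "deltas": [
    [[-1,0,0,0,0],[-1,0,0,0,0],[-1,0,0,0,0]]
  ]
}}

```text
time_s: 13.3
tcp_pos: [0.6183, 0.0365, 0.1332]
eef_rot: [-180.0, -0.0, -5.4]
contact_force: [-0.3, 0.1, 2.7]
gripper_width: 0.0414
gripper_force: 25.0
```

```bash
python3 - <<'E'
from plant import r
import cv2
cv2.imwrite("pics/s2.png",r.capture("scene")); s=r.get_state(); print(s['tcp_pos'].round(4),s['gripper_width'],s['gripper_force'],s['contact_force'])
E
```

```text
[0.6183 0.0365 0.1333] 0.041380167406244076 24.99993771314621 [0.78011242 1.22349354 1.862397  ]
```

View pics/s2.png

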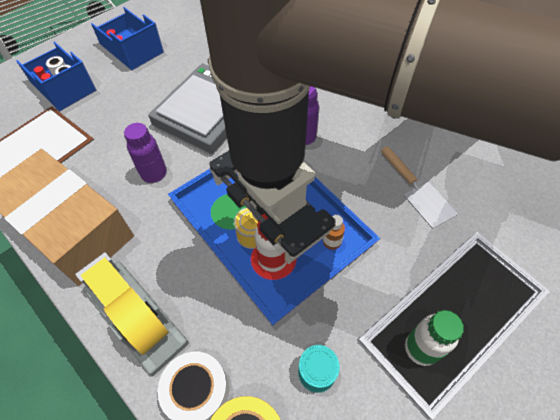

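The green bottle stands upright on the set-down tray (cap at 445,330), and the red cap is gripped. Red goes to the middle spot.

{"name": "jog_arm", "arguments": {
  "deltas": [
    [[-1,0,0,0.4,0],[-1,0,0,1.1,0],[-1,0,0,2.0,0],[-1,0,0,3.0,0],[-1,0,0,3.5,0],[-1,0,0,3.5,0],[-1,-0.6,1.0,2.5,0],[-1,-1.0,2.0,1.5,0]]
  ]
}}

```text
time_s: 14.35
tcp_pos: [0.6022, 0.0662, 0.3101]
eef_rot: [-180.0, -0.1, -5.5]
contact_force: [0.5, 0.4, -3.6]
gripper_width: 0.0415
gripper_force: 25.0
```

{"name": "jog_arm", "arguments": {
  "deltas": [
    [[-1,-1.6,3.2,0,0],[-1,-1.8,3.8,0,0],[-1,-1.8,3.8,0,0],[-1,-1.8,3.8,0,0],[-1,-1.8,3.8,0,0],[-1,-1.8,3.6,0,0],[-1,-1.4,2.8,0,0],[-1,-0.9,1.6,-1.5,0]]
  ]
}}

```text
time_s: 15.35
tcp_pos: [0.4728, 0.332, 0.2941]
eef_rot: [-179.9, -0.1, -5.4]
contact_force: [0.8, 0.0, -4.6]
gripper_width: 0.0412
gripper_force: 25.0
```

{"name": "jog_arm", "arguments": {
  "deltas": [
    [[-1,0,0,-2.5,0],[-1,0,0,-3.5,0],[-1,0,0,-3.5,0],[-1,0,0,-3.0,0],[-1,0,0,-2.0,0],[-1,0,0,-1.0,0],[-1,0,0,-0.2,0],[-1,0,0,0,0]]
  ]
}}

```text
time_s: 16.35
tcp_pos: [0.4735, 0.3306, 0.1367]
eef_rot: [-180.0, -0.0, -5.4]
contact_force: [0.3, -0.1, -2.3]
gripper_width: 0.0416
gripper_force: 25.0
```

{"name": "jog_arm", "arguments": {
  "deltas": [
    [[-1,0,0,-0.2,0],[-1,0,0,-0.1,0],[-1,0,0,-0.1,0],[-1,0,0,-0.05,0],[-1,0,0,0,0]]
  ]
}}

```text
time_s: 16.98
tcp_pos: [0.4735, 0.3306, 0.1322]
eef_rot: [-180.0, -0.0, -5.4]
contact_force: [-0.6, -0.3, 3.5]
gripper_width: 0.0414
gripper_force: 25.0
```

{"name": "jog_arm", "arguments": {
  "deltas": [
    [[-0.3,0,0,0,0],[0.2,0,0,0,0],[0.8,0,0,0,0],[1,0,0,0,0],[1,0,0,1.0,0],[1,0,0,3.0,0],[1,0,0,4.0,0],[1,0.2,-1.3,2.0,0]]
  ]
}}

```text
time_s: 17.98
tcp_pos: [0.4759, 0.3184, 0.2347]
eef_rot: [-179.8, -0.1, -5.4]
contact_force: [-0.1, -0.2, -0.7]
gripper_width: 0.0877
gripper_force: 0.0
```

{"name": "jog_arm", "arguments": {
  "deltas": [
    [[1,1.0,-4.0,0,-0.175],[1,1.0,-4.0,0,-0.175],[1,1.0,-4.0,0,-0.175],[1,1.0,-4.0,0,-0.175],[1,1.0,-4.0,0,-0.175],[1,1.0,-5.0,0,-0.175],[1,0.5,-5.0,0,-0.175],[1,0.5,-4.0,0,-0.175]]
  ]
}}

```text
time_s: 18.98
tcp_pos: [0.5453, -0.0244, 0.2325]
eef_rot: [-179.9, 0.0, -86.0]
contact_force: [0.6, -0.2, -0.6]
gripper_width: 0.088
gripper_force: 0.0
```

{"name": "jog_arm", "arguments": {
  "deltas": [
    [[1,0,0,-2.0,-0.17],[1,0,0,-3.0,0],[1,0,0,-1.5,0],[1,0,0,0,0],[1,0,0,0,0]]
  ]
}}

```text
time_s: 19.6
tcp_pos: [0.5459, -0.0223, 0.1677]
eef_rot: [-179.9, 0.0, -95.3]
contact_force: [-0.3, -0.9, 1.0]
gripper_width: 0.0876
gripper_force: 0.0
```

{"name": "jog_arm", "arguments": {
  "deltas": [
    [[1,0,0,-2.0,0],[1,0,0,-1.4,0],[0.5,0,0,0,0],[0,0,0,0,0],[-1,0,0,0,0],[-1,0,0,0,0],[-1,0,0,0,0],[-1,0,0,0,0]]
  ]
}}

```text
time_s: 20.6
tcp_pos: [0.5454, -0.0225, 0.1328]
eef_rot: [-180.0, 0.0, -95.4]
contact_force: [0.0, 0.7, 1.1]
gripper_width: 0.0416
gripper_force: 25.0
```

{"name": "jog_arm", "arguments": {
  "deltas": [
    [[-1,0,0,0,0],[-1,0,0,0,0],[-1,0,0,0.4,0],[-1,0,0,1.1,0]]
  ]
}}

```text
time_s: 21.1
tcp_pos: [0.5443, -0.0227, 0.1472]
eef_rot: [179.9, -0.0, -95.4]
contact_force: [-0.6, -0.3, -2.7]
gripper_width: 0.0416
gripper_force: 25.0
```

{"name": "jog_arm", "arguments": {
  "deltas": [
    [[-1,0,0,2.0,0],[-1,0,0,3.0,0],[-1,0,0,3.5,0],[-1,0,0,3.5,0],[-1,0,0.5,2.5,0],[-1,-0.6,1.4,1.5,0.05],[-1,-1.0,2.4,0,0.1],[-1,-1.4,3.2,0,0.14]]
  ]
}}

```text
time_s: 22.1
tcp_pos: [0.5142, 0.0533, 0.3073]
eef_rot: [180.0, 0.0, -78.5]
contact_force: [0.7, 1.3, -1.5]
gripper_width: 0.0413
gripper_force: 25.0
```

{"name": "jog_arm", "arguments": {
  "deltas": [
    [[-1,-1.5,3.6,0,0.16],[-1,-1.5,3.6,0,0.16],[-1,-1.5,3.6,0,0.16],[-1,-1.5,3.6,0,0.16],[-1,-1.5,3.6,0,0.16],[-1,-1.5,3.6,0,0.16],[-1,-1.4,3.4,0,0.16],[-1,-1.0,2.4,0,0.16]]
  ]
}}

```text
time_s: 23.1
tcp_pos: [0.3994, 0.3277, 0.3072]
eef_rot: [180.0, 0.1, -4.9]
contact_force: [1.1, 0.4, -1.9]
gripper_width: 0.0413
gripper_force: 25.0
```

{"name": "jog_arm", "arguments": {
  "deltas": [
    [[-1,-0.7,1.2,-1.5,0],[-1,0,0,-3.0,0],[-1,0,0,-3.5,0],[-1,0,0,-3.5,0],[-1,0,0,-3.0,0],[-1,0,0,-2.0,0],[-1,0,0,-0.6,0],[-1,0,0,0,0]]
  ]
}}

```text
time_s: 24.1
tcp_pos: [0.394, 0.3381, 0.1364]
eef_rot: [180.0, 0.0, -5.5]
contact_force: [-0.3, 0.4, -2.4]
gripper_width: 0.0414
gripper_force: 25.0
```

{"name": "jog_arm", "arguments": {
  "deltas": [
    [[-1,-0.4,0,0,0],[-1,0,0,-0.2,0],[-1,0,0,-0.15,0],[-1,0,0,-0.1,0],[-1,0,0,-0.05,0],[-1,0,0,0,0]]
  ]
}}

```text
time_s: 24.85
tcp_pos: [0.3904, 0.3385, 0.1318]
eef_rot: [-180.0, -0.0, -5.4]
contact_force: [0.1, 0.1, 0.9]
gripper_width: 0.0415
gripper_force: 25.0
```

{"name": "jog_arm", "arguments": {
  "deltas": [
    [[-1,0,0,-0.05,0],[-1,0,0,0,0],[-0.3,0,0,0,0],[0.2,0,0,0,0],[0.8,0,0,0,0],[1,0,0,0,0],[1,0,0,1.0,0],[1,0,0,3.0,0]]
  ]
}}

```text
time_s: 25.85
tcp_pos: [0.3897, 0.3376, 0.1708]
eef_rot: [179.8, 0.1, -5.4]
contact_force: [0.2, 0.5, 0.6]
gripper_width: 0.0847
gripper_force: 0.0
```

{"name": "jog_arm", "arguments": {
  "deltas": [
    [[1,0,0,4.0,0],[1,1.9,-4.6,3.0,0],[1,2.6,-5.3,2.0,0],[1,2.6,-5.3,2.0,0],[1,2.6,-5.3,1.0,0],[1,2.6,-5.3,1.0,0],[1,2.6,-5.3,0,0],[1,2.0,-5.3,0,0]]
  ]
}}

```text
time_s: 26.85
tcp_pos: [0.5599, -0.0275, 0.3021]
eef_rot: [-180.0, -0.1, -5.4]
contact_force: [1.0, 1.1, 0.1]
gripper_width: 0.0875
gripper_force: 0.0
```

{"name": "jog_arm", "arguments": {
  "deltas": [
    [[1,0,0,0,0],[1,0,0,0,0]]
  ]
}}

```text
time_s: 27.1
tcp_pos: [0.559, -0.0259, 0.3014]
eef_rot: [-180.0, 0.0, -5.5]
contact_force: [0.2, 0.7, 0.4]
gripper_width: 0.0879
gripper_force: 0.0
```

```bash
python3 look.py w4; python3 -c "
from plant import r; import cv2; cv2.imwrite('pics/s4.png',r.capture('side'))"; cat > m3.py <<'E'
import sys
from h import *
n=sys.argv[1]; im=cv2.imread(f"pics/{n}.png");i=dict(np.load(f"pics/{n}.npz"))
for c,z in(('red',.004),('green',.004),('black',.004),('yellow',.054)):
    m=hsvmask(im,*COL[c]); m[248:]=0; m=cv2.morphologyEx(m,cv2.MORPH_CLOSE,np.ones((3,3)))
    for ct in cv2.findContours(m,0,1)[0]:
        if cv2.contourArea(ct)<300: continue
        w=np.array([onz(i,p[0],z)[:2] for p in ct],np.float32)
        if len(w)<5: continue
        (cx,cy),rr=cv2.minEnclosingCircle(w); (ex,ey),ax,_=cv2.fitEllipse(w)
        print(c,ct.reshape(-1,2).mean(0).round(),'mec %.4f %.4f r%.4f'%(cx,cy,rr),'ell %.4f %.4f'%(ex,ey),np.round(ax,4))
E
python3 m3.py w4
```

```text
27.15 [ 0.559  -0.0252  0.3015] [-1.7998e+02 -2.0000e-02 -5.4300e+00] [ 17.5   7.8  -9.   -0.  -73.1  67.1] cam [ 0.637 -0.033  0.441] ax [-0.29   0.029 -0.957]
red [221. 133.] mec 0.6180 0.0390 r0.0412 ell 0.6184 0.0411 [0.0753 0.0826]
green [ 16. 203.] mec 0.5486 0.3442 r0.0369 ell 0.5527 0.3376 [0.0479 0.0691]
green [323. 133.] mec 0.6043 -0.0927 r0.0415 ell 0.6043 -0.0940 [0.0782 0.0824]
black [ 47. 226.] mec 0.5160 0.3127 r0.0400 ell 0.5105 0.3079 [0.0519 0.0683]
black [272. 184.] mec 0.5452 -0.0199 r0.0413 ell 0.5428 -0.0199 [0.0743 0.0828]
black [ 47. 184.] mec 0.5480 0.3051 r0.0760 ell 0.5618 0.2946 [0.0737 0.136 ]
yellow [271. 136.] mec 0.6117 -0.0251 r0.0283 ell 0.6118 -0.0250 [0.0535 0.0549]
```

View pics/w4.png

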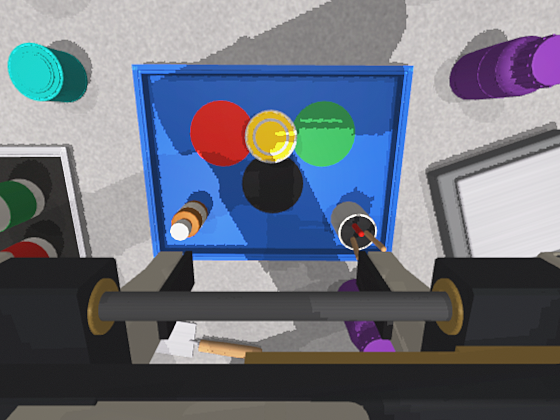

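View pics/s4.png

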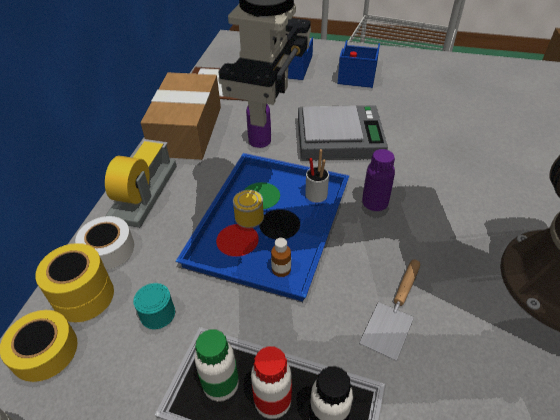

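Both views show the three bottles standing on the set-down tray, the marks and tin free, and amber undisturbed. The tin is at about (271,136) in w4. Next is the tin.

{"name": "jog_arm", "arguments": {
  "deltas": [
    [[1,2.6,0,-2.0,0],[1,2.6,0,-3.0,0],[1,0,0,-4.0,0],[1,0,0,-4.0,0],[1,0,0,-4.0,0],[1,0,0,-3.0,0],[1,0,0,-1.0,0],[1,0,0,0,0]]
  ]
}}

```text
time_s: 28.2
tcp_pos: [0.6113, -0.0248, 0.0914]
eef_rot: [180.0, 0.0, -5.3]
contact_force: [0.5, -0.9, 0.7]
gripper_width: 0.0874
gripper_force: 0.0
```

{"name": "jog_arm", "arguments": {
  "deltas": [
    [[1,0,0,-3.0,0],[1,0,0,-2.5,0],[1,0,0,0,0],[0.5,0,0,0,0],[0,0,0,0,0],[-1,0,0,0,0],[-1,0,0,0,0],[-1,0,0,0,0]]
  ]
}}

```text
time_s: 29.2
tcp_pos: [0.6116, -0.0255, 0.0369]
eef_rot: [-180.0, -0.1, -5.4]
contact_force: [-1.3, 0.2, 7.1]
gripper_width: 0.0598
gripper_force: 25.0
```

{"name": "jog_arm", "arguments": {
  "deltas": [
    [[-1,0,0,0,0],[-1,0,0,0,0]]
  ]
}}

```text
time_s: 29.45
tcp_pos: [0.6116, -0.0255, 0.0369]
eef_rot: [-180.0, -0.1, -5.4]
contact_force: [-0.8, 1.0, 5.6]
gripper_width: 0.0601
gripper_force: 25.0
```

{"name": "jog_arm", "arguments": {
  "deltas": [
    [[-1,0,0,0.4,0],[-1,0,0,1.0,0],[-1,0,0,2.0,0],[-1,0,0,3.0,0],[-1,0,0,4.0,0],[-1,0,0,4.0,0],[-1,-0.5,-1.0,4.0,0],[-1,-1.0,-2.4,2.6,0]]
  ]
}}

```text
time_s: 30.45
tcp_pos: [0.5966, -0.0593, 0.2487]
eef_rot: [-180.0, -0.1, -5.4]
contact_force: [0.6, -0.3, -2.2]
gripper_width: 0.0595
gripper_force: 25.0
```

{"name": "jog_arm", "arguments": {
  "deltas": [
    [[-1,-1.5,-3.6,0,0],[-1,-1.6,-4.0,0,0],[-1,-1.6,-4.0,0,0],[-1,-1.6,-4.0,0,0],[-1,-1.6,-4.0,0,0],[-1,-1.5,-3.6,0,0],[-1,-1.0,-2.4,0,0],[-1,-0.6,-1.4,-1.5,0]]
  ]
}}

```text
time_s: 31.45
tcp_pos: [0.4861, -0.3309, 0.2319]
eef_rot: [180.0, -0.1, -5.5]
contact_force: [0.1, 0.5, -2.4]
gripper_width: 0.0595
gripper_force: 25.0
```

{"name": "jog_arm", "arguments": {
  "deltas": [
    [[-1,0,0,-2.5,0],[-1,0,0,-3.5,0],[-1,0,0,-3.5,0],[-1,0,0,-2.5,0],[-1,0,0,-1.5,0],[-1,0,0,-0.5,0],[-1,0,0,0,0],[-1,0,0,0,0]]
  ]
}}

```text
time_s: 32.45
tcp_pos: [0.4868, -0.3298, 0.0921]
eef_rot: [180.0, -0.1, -5.4]
contact_force: [-1.0, -0.3, -1.6]
gripper_width: 0.0598
gripper_force: 25.0
```

```bash
python3 - <<'E'
from plant import r
import cv2,numpy as np
im=r.capture("scene"); s4=r.capture("side")
cv2.imwrite("pics/c5.png",np.hstack([cv2.resize(im[40:200,120:320],(400,320)),cv2.resize(s4[60:220,260:460],(400,320))]))
s=r.get_state(); print(s['tcp_pos'].round(4),s['gripper_width'],s['contact_force'])
E
```

```text
[ 0.4867 -0.3297  0.092 ] 0.060006052721546355 [ 0.53126273 -0.396821   -2.51728687]
```

View pics/c5.png

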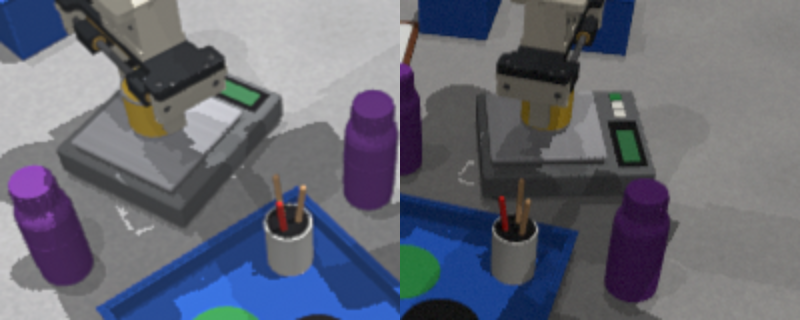

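The tin hangs upright about 7 mm over the pan's middle, with nothing else touched. Lowering it now.

{"name": "jog_arm", "arguments": {
  "deltas": [
    [[-1,0,0,-0.3,0],[-1,0,0,-0.2,0],[-1,0,0,-0.1,0],[-1,0,0,-0.05,0],[-1,0,0,0,0]]
  ]
}}

```text
time_s: 33.17
tcp_pos: [0.4861, -0.3296, 0.0849]
eef_rot: [180.0, 0.0, -5.4]
contact_force: [-3.4, 1.7, 4.2]
gripper_width: 0.0597
gripper_force: 25.0
```

{"name": "jog_arm", "arguments": {
  "deltas": [
    [[0.1,0,0,0,0],[0.5,0,0,0,0],[1,0,0,0,0],[1,0,0,0,0],[1,0,0,1.0,0],[1,0,0,4.0,0],[1,0,0,5.0,0],[1,0,0,5.0,0]]
  ]
}}

```text
time_s: 34.17
tcp_pos: [0.486, -0.3296, 0.2369]
eef_rot: [180.0, -0.0, -5.4]
contact_force: [0.6, -0.4, -0.2]
gripper_width: 0.0876
gripper_force: 0.0
```

{"name": "jog_arm", "arguments": {
  "deltas": [
    [[1,0,1.0,5.0,0],[1,0,2.0,5.0,0],[1,0,0,0,0],[1,0,0,0,0]]
  ]
}}

```text
time_s: 34.67
tcp_pos: [0.486, -0.2993, 0.335]
eef_rot: [-180.0, -0.1, -5.4]
contact_force: [-0.2, -0.2, -0.1]
gripper_width: 0.0874
gripper_force: 0.0
```

```bash
python3 look.py w6; python3 - <<'E'
from h import *
im=cv2.imread("pics/w6.png");i=dict(np.load("pics/w6.npz"))
m=hsvmask(im,*COL['yellow']);m[245:]=0;m[:,:220]=0;m[:,380:]=0
ct=np.vstack(cv2.findContours(m,0,1)[0]); print('tin px',cv2.minEnclosingCircle(ct))
w=np.array([onz(i,p[0],.102)[:2] for p in ct],np.float32); print('tin lid',cv2.minEnclosingCircle(w))
cv2.imwrite("pics/c6.png",cv2.resize(im[80:260,200:400],(800,600)[:1]*1+(720,) if 0 else (640,576)))
E
```

```text
34.725 [ 0.4857 -0.2994  0.3341] [-1.7997e+02  4.0000e-02 -5.4300e+00] [-12.    8.2  -4.4  -0.  -77.4  96.6] cam [ 0.564 -0.306  0.475] ax [-0.289  0.028 -0.957]
tin px ((298.9172058105469, 177.62582397460938), 26.300216674804688)
tin lid ((0.48940280079841614, -0.32707521319389343), 0.031056148931384087)
```

View pics/c6.png

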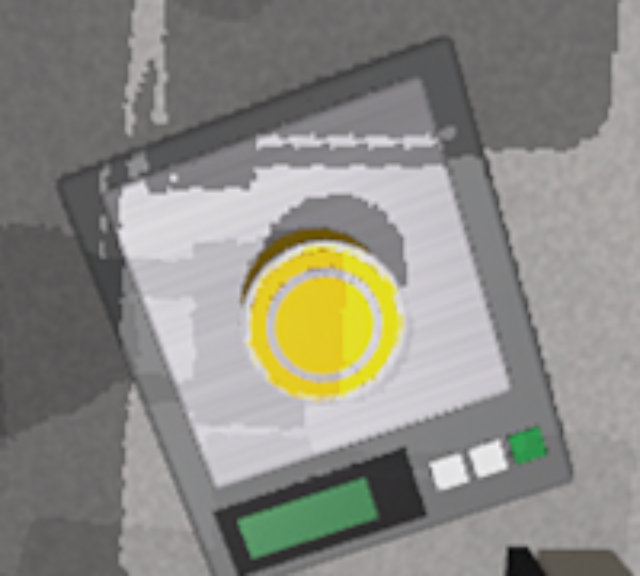

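The tin stands upright on the pan (crop 325,320). The pan corners in the crop are about (105,190), (420,78), (510,390) and (215,488).

```bash
python3 - <<'E'
from h import *
i=dict(np.load("pics/w6.npz"))
w=np.array([onz(i,(200+a/3.2,80+b/3.2),.052)[:2] for a,b in((105,190),(420,78),(510,390),(215,488))],np.float32)
print(w,w.mean(0),cv2.minAreaRect(w))
for n in ("scene",):
    from plant import r
    im=r.capture(n); i=r.camera_info(n)
    m=hsvmask(im,*COL['yellow'])
    for ce,s,l in blobs(m,80):
        if 140<ce[0]<260 and 60<ce[1]<140: print(n,ce,s,onz(i,ce,.077))
E
```

```text
[[ 0.5374529  -0.24972725]
 [ 0.5677394  -0.37658867]
 [ 0.43921742 -0.4085982 ]
 [ 0.40740958 -0.28030232]] [ 0.48795483 -0.3288041 ] ((0.48814061284065247, -0.32837799191474915), (0.13357946276664734, 0.1321800947189331), 13.92432689666748)
scene [195.11363636  83.43939394] [183  75  25  18 264] [ 0.47000146 -0.35746113  0.077     ]
scene [198.69633508 100.51832461] [184  88  28  23 382] [ 0.49754547 -0.31075049  0.077     ]
```

The tin is within 2 mm of the pan centre. Next I bring the bottles back, green first.

{"name": "jog_arm", "arguments": {
  "deltas": [
    [[1,0.5,4.0,0,0],[1,0.6,5.0,-1,0],[1,0.6,5.0,-1,0],[1,0.6,5.0,-1,0],[1,0.6,5.0,-1,0],[1,0.6,5.0,-1,0],[1,0.6,5.0,-1,0],[1,0.6,5.0,-1,0]]
  ]
}}

```text
time_s: 35.78
tcp_pos: [0.5328, 0.0916, 0.2632]
eef_rot: [179.9, 0.1, -5.5]
contact_force: [-0.1, -0.8, -0.4]
gripper_width: 0.0875
gripper_force: 0.0
```

{"name": "jog_arm", "arguments": {
  "deltas": [
    [[1,0.6,5.0,-1,0],[1,0.6,5.0,-1,0],[1,0.6,5.0,-1,0],[1,0.6,5.0,0,0],[1,0.3,3.3,0,0],[1,0,0,-3.0,0],[1,0,0,-2.0,0],[1,0,0,0,0]]
  ]
}}

```text
time_s: 36.78
tcp_pos: [0.5591, 0.3222, 0.1815]
eef_rot: [179.7, 0.2, -5.5]
contact_force: [-0.1, 0.1, -0.5]
gripper_width: 0.0878
gripper_force: 0.0
```

{"name": "jog_arm", "arguments": {
  "deltas": [
    [[1,0,0,-3.0,0],[1,0,0,-2.2,0],[1,0,0,0,0],[0.2,0,0,0,0],[-1,0,0,0,0],[-1,0,0,0,0],[-1,0,0,0,0],[-1,0,0,0,0]]
  ]
}}

```text
time_s: 37.78
tcp_pos: [0.5602, 0.3234, 0.1327]
eef_rot: [-180.0, -0.0, -5.4]
contact_force: [0.0, 0.1, 0.9]
gripper_width: 0.0434
gripper_force: 0.0
```

{"name": "jog_arm", "arguments": {
  "deltas": [
    [[-1,0,0,0,0],[-1,0,0,0,0],[-1,0,0,0.4,0],[-1,0,0,1.1,0]]
  ]
}}

```text
time_s: 38.28
tcp_pos: [0.5597, 0.323, 0.1471]
eef_rot: [179.9, 0.1, -5.4]
contact_force: [0.3, 0.0, -1.4]
gripper_width: 0.0415
gripper_force: 25.0
```

{"name": "jog_arm", "arguments": {
  "deltas": [
    [[-1,0,0,2.0,0],[-1,0,0,3.0,0],[-1,0,0,3.5,0],[-1,0,0,3.5,0],[-1,0.1,-1.0,2.5,0],[-1,0.2,-2.0,1.5,0],[-1,0.4,-3.4,0,0],[-1,0.5,-4.0,0,0]]
  ]
}}

```text
time_s: 39.28
tcp_pos: [0.5718, 0.2178, 0.3075]
eef_rot: [180.0, 0.0, -5.4]
contact_force: [0.7, -0.4, -2.6]
gripper_width: 0.0414
gripper_force: 25.0
```

{"name": "jog_arm", "arguments": {
  "deltas": [
    [[-1,0.5,-4.0,0,0],[-1,0.5,-4.0,0,0],[-1,0.5,-4.0,0,0],[-1,0.5,-4.0,0,0],[-1,0.5,-4.0,0,0],[-1,0.5,-4.5,0,0],[-1,0.4,-4.0,0,0],[-1,0.2,-3.0,-1.5,0]]
  ]
}}

```text
time_s: 40.28
tcp_pos: [0.608, -0.0981, 0.2934]
eef_rot: [-180.0, -0.1, -5.5]
contact_force: [1.0, 1.3, -2.7]
gripper_width: 0.0413
gripper_force: 25.0
```

{"name": "jog_arm", "arguments": {
  "deltas": [
    [[-1,0,0,-2.5,0],[-1,0,0,-3.5,0],[-1,0,0,-3.5,0],[-1,0,0,-3.0,0],[-1,0,0,-2.0,0],[-1,0,0,-0.6,0],[-1,0,0,-0.2,0],[-1,0,0,0,0]]
  ]
}}

```text
time_s: 41.28
tcp_pos: [0.6086, -0.0957, 0.1405]
eef_rot: [-180.0, -0.1, -5.4]
contact_force: [-0.9, 0.5, -2.7]
gripper_width: 0.0411
gripper_force: 25.0
```

{"name": "jog_arm", "arguments": {
  "deltas": [
    [[-1,0,0,-0.25,0],[-1,0,0,-0.15,0],[-1,0,0,-0.1,0],[-1,0,0,-0.05,0],[-1,0,0,0,0]]
  ]
}}

```text
time_s: 41.9
tcp_pos: [0.6082, -0.0956, 0.1341]
eef_rot: [180.0, 0.0, -5.4]
contact_force: [-0.6, 0.7, -2.4]
gripper_width: 0.0416
gripper_force: 25.0
```

{"name": "jog_arm", "arguments": {
  "deltas": [
    [[-1,0,0,-0.05,0],[-1,0,0,-0.05,0],[-1,0,0,0,0]]
  ]
}}

```text
time_s: 42.28
tcp_pos: [0.6085, -0.0956, 0.1337]
eef_rot: [180.0, -0.1, -5.4]
contact_force: [-0.4, -0.0, 4.4]
gripper_width: 0.0418
gripper_force: 25.0
```

{"name": "jog_arm", "arguments": {
  "deltas": [
    [[-0.3,0,0,0,0],[0.2,0,0,0,0],[0.8,0,0,0,0],[1,0,0,0,0],[1,0,0,1.0,0],[1,0,0,3.0,0],[1,0,0,4.0,0],[1,-0.8,2.7,2.0,0]]
  ]
}}

```text
time_s: 43.28
tcp_pos: [0.6013, -0.0694, 0.2361]
eef_rot: [-180.0, -0.2, -5.5]
contact_force: [0.4, 0.9, 0.3]
gripper_width: 0.0875
gripper_force: 0.0
```

{"name": "jog_arm", "arguments": {
  "deltas": [
    [[1,-1.6,5.0,0,0],[1,-1.6,5.0,0,0],[1,-1.6,5.0,0,0],[1,-1.6,5.0,0,0],[1,-1.6,5.0,0,0],[1,-1.6,5.0,0,0],[1,-1.6,5.0,0,0],[1,-1.5,5.0,0,0]]
  ]
}}

```text
time_s: 44.28
tcp_pos: [0.4725, 0.3331, 0.2341]
eef_rot: [-179.9, -0.0, -5.4]
contact_force: [0.4, 0.7, 0.4]
gripper_width: 0.0877
gripper_force: 0.0
```

{"name": "jog_arm", "arguments": {
  "deltas": [
    [[1,0,0,-2.0,0],[1,0,0,-3.0,0],[1,0,0,0,0],[1,0,0,0,0]]
  ]
}}

```text
time_s: 44.78
tcp_pos: [0.4738, 0.3317, 0.1845]
eef_rot: [-180.0, -0.1, -5.4]
contact_force: [1.1, 0.5, 0.7]
gripper_width: 0.088
gripper_force: 0.0
```

{"name": "jog_arm", "arguments": {
  "deltas": [
    [[1,0,0,-3.0,0],[1,0,0,-2.2,0],[1,0,0,0,0],[0.2,0,0,0,0],[-1,0,0,0,0],[-1,0,0,0,0],[-1,0,0,0,0],[-1,0,0,0,0]]
  ]
}}

```text
time_s: 45.78
tcp_pos: [0.4732, 0.3315, 0.1312]
eef_rot: [-180.0, -0.0, -5.4]
contact_force: [0.6, 0.8, 0.3]
gripper_width: 0.0431
gripper_force: 0.0
```

{"name": "jog_arm", "arguments": {
  "deltas": [
    [[-1,0,0,0,0],[-1,0,0,0,0],[-1,0,0,0.4,0],[-1,0,0,1.1,0]]
  ]
}}

```text
time_s: 46.28
tcp_pos: [0.4727, 0.331, 0.1456]
eef_rot: [179.9, 0.1, -5.4]
contact_force: [0.2, 0.1, -2.9]
gripper_width: 0.0414
gripper_force: 25.0
```

```bash
cat > chk.py <<'E'
from plant import r
from h import *
for n in("scene","side"):
    a=cv2.imread(f"pics/{n}0.png");b=r.capture(n);i=r.camera_info(n)
    cv2.imwrite(f"pics/{n}_now.png",b)
    for c in('green','red','black'):
        P={}
        for k,im in(('0',a),('1',b)):
            P[k]=[(ce,s[4]) for ce,s,l in blobs(hsvmask(im,*COL[c]),200) if 200<ce[0]<300 and 140<ce[1]<235]
        for ce,ar in P['0']:
            for cf,ag in P['1']:
                if np.hypot(*(ce-cf))<6: print(n,c,ce.round(1),cf.round(1),ar,ag,'shift mm',((onz(i,cf,.122)-onz(i,ce,.122))*1000).round(1)[:2])
E
python3 chk.py
```

```text
scene green [222.7 174.4] [222.7 174.4] 495 490 shift mm [ 0.1 -0.2]
scene green [228.  211.7] [232.4 213.1] 530 750 shift mm [-3.3  7.2]
```

Green is back within 0.2 mm of where it started. Red is next.

{"name": "jog_arm", "arguments": {
  "deltas": [
    [[-1,0,0,2.0,0],[-1,0,0,3.0,0],[-1,0,0,3.5,0],[-1,0,0,3.5,0],[-1,0.3,-0.6,2.5,0],[-1,0.9,-1.8,1.6,0],[-1,1.4,-2.8,0,0],[-1,1.7,-3.4,0,0]]
  ]
}}

```text
time_s: 47.38
tcp_pos: [0.5164, 0.2441, 0.3069]
eef_rot: [180.0, 0.0, -5.4]
contact_force: [0.4, 0.0, -2.1]
gripper_width: 0.0416
gripper_force: 25.0
```

{"name": "jog_arm", "arguments": {
  "deltas": [
    [[-1,1.7,-3.5,0,0],[-1,1.7,-3.5,0,0],[-1,1.7,-3.5,0,0],[-1,1.7,-3.5,0,0],[-1,1.5,-3.2,0,0],[-1,1.2,-2.4,0,0],[-1,0.7,-1.2,-1.5,0],[-1,0,0,-2.5,0]]
  ]
}}

```text
time_s: 48.38
tcp_pos: [0.6185, 0.0361, 0.266]
eef_rot: [-180.0, -0.0, -5.5]
contact_force: [0.5, 0.2, -4.3]
gripper_width: 0.0416
gripper_force: 25.0
```

{"name": "jog_arm", "arguments": {
  "deltas": [
    [[-1,0,0,-3.5,0],[-1,0,0,-3.5,0],[-1,0,0,-3.0,0],[-1,0,0,-2.0,0],[-1,0,0,-0.8,0],[-1,0,0,-0.3,0],[-1,0,0,0,0]]
  ]
}}

```text
time_s: 49.25
tcp_pos: [0.6185, 0.0375, 0.1365]
eef_rot: [-180.0, -0.0, -5.4]
contact_force: [-0.2, -0.3, -3.1]
gripper_width: 0.0418
gripper_force: 25.0
```

{"name": "jog_arm", "arguments": {
  "deltas": [
    [[-1,0,0,-0.15,0],[-1,0,0,-0.1,0],[-1,0,0,-0.05,0],[-1,0,0,-0.05,0],[-1,0,0,-0.05,0],[-1,0,0,0,0]]
  ]
}}

```text
time_s: 50.0
tcp_pos: [0.6183, 0.0374, 0.1322]
eef_rot: [180.0, -0.0, -5.4]
contact_force: [-0.0, 0.4, -2.1]
gripper_width: 0.0413
gripper_force: 25.0
```

{"name": "jog_arm", "arguments": {
  "deltas": [
    [[-1,0,0,-0.05,0],[-1,0,0,-0.05,0],[-1,0,0,0,0]]
  ]
}}

```text
time_s: 50.38
tcp_pos: [0.6187, 0.0374, 0.1322]
eef_rot: [-180.0, -0.1, -5.4]
contact_force: [-2.3, -0.7, 5.7]
gripper_width: 0.0415
gripper_force: 25.0
```

{"name": "jog_arm", "arguments": {
  "deltas": [
    [[-0.3,0,0,0,0],[0.2,0,0,0,0],[0.8,0,0,0,0],[1,0,0,0,0],[1,0,0,1.0,0],[1,0,0,3.0,0],[1,0,0,4.0,0],[1,-1.8,2.1,2.0,0]]
  ]
}}

```text
time_s: 51.38
tcp_pos: [0.6015, 0.058, 0.2339]
eef_rot: [-180.0, -0.2, -5.5]
contact_force: [-0.2, 0.7, -0.1]
gripper_width: 0.0877
gripper_force: 0.0
```

{"name": "jog_arm", "arguments": {
  "deltas": [
    [[1,-3.0,4.0,0,0],[1,-3.0,4.0,0,0],[1,-3.0,4.0,0,0],[1,-3.0,4.0,0,0],[1,-3.0,4.0,0,0],[1,-3.0,4.0,0,0],[1,-3.0,4.0,0,0],[1,0,0,0,0]]
  ]
}}

```text
time_s: 52.38
tcp_pos: [0.3887, 0.3409, 0.232]
eef_rot: [-179.9, -0.0, -5.2]
contact_force: [-0.2, -0.0, -0.3]
gripper_width: 0.0875
gripper_force: 0.0
```

{"name": "jog_arm", "arguments": {
  "deltas": [
    [[1,0,0,-2.0,0],[1,0,0,-3.0,0],[1,0,0,0,0],[1,0,0,0,0]]
  ]
}}

```text
time_s: 52.88
tcp_pos: [0.3909, 0.3386, 0.1823]
eef_rot: [-180.0, -0.1, -5.4]
contact_force: [0.1, -0.1, 0.6]
gripper_width: 0.0879
gripper_force: 0.0
```

```bash
python3 chk.py
```

```text
scene green [222.7 174.4] [222.7 174.4] 495 490 shift mm [ 0.1 -0.2]
scene green [228.  211.7] [232.4 213.1] 530 751 shift mm [-3.3  7.2]
scene red [271.  225.5] [270.9 225.4] 612 621 shift mm [-0.  -0.2]
side green [257.4 152. ] [257.2 151.9] 379 375 shift mm [ 0.3 -0.2]
side red [232.2 196.6] [231.9 196.9] 426 451 shift mm [0.2 1. ]
```

{"name": "jog_arm", "arguments": {
  "deltas": [
    [[1,0,0,-3.0,0],[1,0,0,-2.05,0],[1,0,0,0,0],[0.2,0,0,0,0],[-1,0,0,0,0],[-1,0,0,0,0],[-1,0,0,0,0],[-1,0,0,0,0]]
  ]
}}

```text
time_s: 53.98
tcp_pos: [0.3902, 0.3385, 0.1307]
eef_rot: [-180.0, -0.0, -5.4]
contact_force: [-0.4, 0.4, 0.9]
gripper_width: 0.0435
gripper_force: 0.3
```

{"name": "jog_arm", "arguments": {
  "deltas": [
    [[-1,0,0,0,0],[-1,0,0,0,0],[-1,0,0,0.4,0],[-1,0,0,1.1,0]]
  ]
}}

```text
time_s: 54.48
tcp_pos: [0.3898, 0.3378, 0.1453]
eef_rot: [179.9, 0.1, -5.4]
contact_force: [-0.3, 0.4, -1.4]
gripper_width: 0.0411
gripper_force: 25.0
```

{"name": "jog_arm", "arguments": {
  "deltas": [
    [[-1,0,0,2.0,0],[-1,0,0,3.0,0],[-1,0,0,3.5,0],[-1,0,0,3.5,0],[-1,0.3,-0.6,2.5,0],[-1,0.8,-1.6,1.6,-0.05],[-1,1.2,-2.6,0,-0.1],[-1,1.4,-3.2,0,-0.14]]
  ]
}}

```text
time_s: 55.48
tcp_pos: [0.4273, 0.2569, 0.3066]
eef_rot: [180.0, 0.0, -22.4]
contact_force: [-0.6, 0.4, -2.2]
gripper_width: 0.0413
gripper_force: 25.0
```

{"name": "jog_arm", "arguments": {
  "deltas": [
    [[-1,1.5,-3.6,0,-0.16],[-1,1.5,-3.6,0,-0.16],[-1,1.5,-3.6,0,-0.16],[-1,1.5,-3.6,0,-0.16],[-1,1.5,-3.6,0,-0.16],[-1,1.5,-3.6,0,-0.16],[-1,1.4,-3.2,0,-0.16],[-1,1.0,-2.2,0,-0.16]]
  ]
}}

```text
time_s: 56.48
tcp_pos: [0.5409, -0.014, 0.3062]
eef_rot: [179.9, -0.0, -95.9]
contact_force: [0.7, 0.5, -1.7]
gripper_width: 0.0415
gripper_force: 25.0
```

{"name": "jog_arm", "arguments": {
  "deltas": [
    [[-1,0.4,-1.0,-1.5,0],[-1,0,0,-3.0,0],[-1,0,0,-3.5,0],[-1,0,0,-3.5,0],[-1,0,0,-3.0,0],[-1,0,0,-2.0,0],[-1,0,0,-0.6,0],[-1,0,0,0,0]]
  ]
}}

```text
time_s: 57.48
tcp_pos: [0.5449, -0.0217, 0.1354]
eef_rot: [180.0, -0.0, -95.3]
contact_force: [1.1, 0.1, -1.9]
gripper_width: 0.0415
gripper_force: 25.0
```

{"name": "jog_arm", "arguments": {
  "deltas": [
    [[-1,0,0,-0.15,0],[-1,0,0,-0.1,0],[-1,0,0,-0.05,0],[-1,0,0,-0.05,0],[-1,0,0,0,0]]
  ]
}}

```text
time_s: 58.1
tcp_pos: [0.5452, -0.0216, 0.1321]
eef_rot: [-180.0, 0.0, -95.4]
contact_force: [0.5, -0.8, -2.0]
gripper_width: 0.0416
gripper_force: 25.0
```

{"name": "jog_arm", "arguments": {
  "deltas": [
    [[-1,0,0,-0.05,0],[-1,0,0,-0.05,0],[-1,0,0,0,0]]
  ]
}}

```text
time_s: 58.48
tcp_pos: [0.5455, -0.0216, 0.1316]
eef_rot: [-180.0, 0.0, -95.4]
contact_force: [-0.2, 0.1, 4.4]
gripper_width: 0.0415
gripper_force: 25.0
```

{"name": "jog_arm", "arguments": {
  "deltas": [
    [[-0.3,0,0,0,0],[0.2,0,0,0,0],[0.8,0,0,0,0],[1,0,0,0,0],[1,0,0,1.0,0],[1,0,0,3.0,0],[1,0,0,4.0,0],[1,0,0,5.0,0]]
  ]
}}

```text
time_s: 59.48
tcp_pos: [0.5447, -0.0217, 0.2624]
eef_rot: [179.9, -0.0, -95.4]
contact_force: [0.4, 0.6, -0.1]
gripper_width: 0.0876
gripper_force: 0.0
```

{"name": "jog_arm", "arguments": {
  "deltas": [
    [[1,-0.6,4.0,1.5,0.1],[1,-0.6,5.0,1.5,0.1],[1,-0.6,5.0,1.5,0.1],[1,-0.6,5.0,1.5,0.1],[1,-0.6,5.0,0,0.1],[1,-0.6,5.0,0,0.1],[1,-0.6,4.0,0,0.1],[1,0,0,0,0]]
  ]
}}

```text
time_s: 60.48
tcp_pos: [0.5026, 0.3108, 0.3211]
eef_rot: [180.0, 0.0, -55.0]
contact_force: [0.1, -1.1, -0.6]
gripper_width: 0.0877
gripper_force: 0.0
```

```bash
python3 chk.py; python3 -c "
from plant import r; print(r.get_state()['tcp_pos'])"
```

```text
scene green [222.7 174.4] [222.7 174.4] 495 492 shift mm [ 0.1 -0.1]
scene green [228.  211.7] [232.4 213.1] 530 752 shift mm [-3.3  7.2]
scene red [271.  225.5] [270.9 225.3] 612 629 shift mm [-0.2 -0.4]
scene black [286.6 214.4] [289.8 215.8] 295 223 shift mm [-1.9  5.5]
[0.50295597 0.3086423  0.32139582]
```

View pics/scene_now.png

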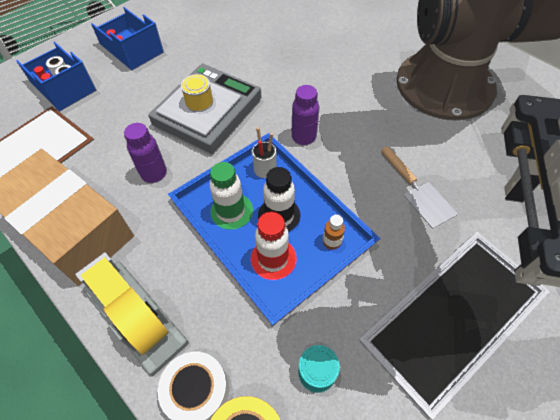

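All three bottles stand on their marks, the tin is on the pan and amber hasn't moved. The black cap blob split differently this time, so I compare that spot more closely.

```bash
python3 - <<'E'
from plant import r
from h import *
for n,(x0,x1,y0,y1) in(("scene",(262,295,164,196)),("side",(262,294,166,198))):
    i=r.camera_info(n)
    A,B=[cv2.imread(f"pics/{n}{k}.png") for k in("0","_now")]
    out=[]
    for im in(A,B):
        g=im[y0:y1,x0:x1]; m=((g.max(2)<75)*255).astype(np.uint8)
        b=max(blobs(m,50),key=lambda q:q[1][4]); out.append(b[0]+[x0,y0]); print(n,b[0]+[x0,y0],b[1])
    print('shift mm',((onz(i,out[1],.122)-onz(i,out[0],.122))*1000).round(1)[:2])
E
```

```text
scene [277.34215501 179.8147448 ] [  4   3  24  27 529]
scene [278.04238921 179.90366089] [  4   3  25  27 519]
shift mm [-0.7  1. ]
side [277.52682927 179.83414634] [  0   0  32  31 615]
side [281.04189944 189.54748603] [  0  14  32  18 358]
shift mm [-12.5  24.3]
```

```bash
python3 -c "
from plant import r; print(r.close_job())"
```

```text
the job is handed in; nothing more can be done
None
```

The job is handed in at about 61 s: the tin stands within about 2 mm of the scale pan's centre, all three bottles are back on their own marks within about 1 mm of where they started, and the amber bottle looks undisturbed in the final picture.

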